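# Unlock the locked cash box and hold the key turned

## Robot

A 6-joint arm with a two-finger parallel gripper is mounted at the origin on the work surface; the furniture and walls round the work are solid. World frame = base frame: x ahead of the robot, y to its left, z up, the work surface at z = 0. Lengths are in m, angles in rad, forces in N, time in s.
With the tool pointing down it reaches from about 0.225 to 0.875 m from the base axis. Payload 3.4 kg.
Tool frame: the origin (TCP) lies midway between the tips of the shut fingers; the grasp point (between the pads) lies 19 mm behind it; z points along the fingers, y is the line along which they close (so a half turn about z gives the same grasp; the last joint's range is limited). The gripper opens to 85 mm and grips with 20 to 120 N. Pads are 22 mm wide; open, the fingers measure 114 mm over their backs; the gripper's body (76 mm by 85 mm) begins 54 mm behind the grasp point. The pads swing forward as they close: fully open they stand 13 mm farther back than shut.
Start: joints at [-1.261, 0.276, 1.505, -0, 1.361, -0.121], TCP at [0.24, -0.522, 0.231] pointing down, gripper open.
Joint ranges: [-2.89, 2.89], [-0.75, 2.08], [0.22, 2.7], [-1.18, 4.32], [0.11, 2.71], [-2.7, 2.7]. Speed limits (rad/s): [2.57, 2.57, 3.14, 3.14, 3.14, 3.14].

## Interface

Orientations are given as a rotation vector (axis times angle).
In Python, from cell import * gives the robot as it stands. The module is installed in compiled form; this text tells all that it offers.
- The arm moves only by the tool apply_moves, never from a script. Its arguments are lists of equal length, an entry for each row: "delta_pos": the shift along the tool's x, y, z scaled (see below), a list of three; "twist": the turn about the tool's z scaled (see below). In form: {"delta_pos": [[dx, dy, dz], ...], "twist": [twist, ...]}. A call has 1 to 5 rows; each row shifts and turns the commanded pose from where the row before left it, along the tool's axes as they then stand; what a row does not reach is not made up. The controller multiplies each number of a shift by 250 mm and each number of a turn by pi/2 rad. A row lasts 1/8 s, in which the tool goes at most 62.5 mm and 10.7 degrees, less where a joint would pass 70% of its speed; a pose out of reach is approached as far as the arm can. A call with a number of a shift or a turn outside -1 to 1 is refused whole. A call with a gripper value outside its range is refused whole. "grip" is the gripper command: -1 is fully open, 1 is shut, values between are in proportion, set as the call begins (left out, the last holds). The fingers move at their own pace and stop on an object; the grip force is fixed at half the most. Time passes only in rows, so rows that do not move let the fingers close. It gives the time, the measured TCP pose, the force, the opening and the grip force at its end, in the units of the state.
- read_state(): the state, without advancing time (a new reading comes with each control period).
- capture(name): name is "side" or "top"; returns the picture (400x640x3 uint8, red, green, blue); there is no depth.
- calibration(name): a dict with "fovy" (degrees; the focal length in pixels is half the picture's height over the tangent of half this angle, whatever the lens; pixels are square), "cx", "cy" (the principal point, pixels), "xyz" and "rotation" of the camera in the world. Camera axes: x right, y down, z forward; pixel columns grow to the right and rows downward; lengths in m; the calibration is good to about 2 mm. A picture is of the moment at which its call begins. calibration takes no time and is no camera call.
- finish_job(): hands the job in; it is judged then, once.
Trained networks look in the newest picture that a camera, given by its name, has taken for a name from the list of things; names that differ only in an ending like _2 or _b are one class to them, and where a whole thing is asked for, a point or a joint stands for the part that bears it (a point fixed in the world has none). Each returns a list of dicts, best first, with "confidence" (0 to 1); they miss things now and then, are a little off and sometimes report something else, mostly with a low value. They report only what shows in the picture. A call takes as long as a camera call. They do not tell look-alikes from the thing itself.
- masks_of(camera, thing): "region" (400x640 bool, what is visible of it) and "extent" ([left, top, width, height] in pixels, round what is visible of it).
The state is a dict: "clock": time; "joint_positions": joint angles; "qd": joint speeds; "tau": joint torques, N m; "position": TCP position; "tcp_rot": TCP orientation; "force": force on the tool from outside, world axes, zero at the start; "moment": the same for the moment, N m; "grip_width": opening from 0.0 (shut) to 1.0 (fully open); "gripper_force": force on a finger pad.
Only numpy, scipy, OpenCV 4.12 (cv2) and the standard library are available. Lean on these libraries where they do the work, as an engineer would, in place of code of your own. Each camera call takes 0.05 s, during which the arm holds its last target. There are 200 camera calls.

## Task

One of the two grey cash boxes is still locked: the tongue of its lock lies under the keeper hook at the front edge of the lid. Take the key out of its wooden stand, push it fully home in that box's lock, easing it past the sticky pins, and only then turn it a quarter turn clockwise. The lock springs back, so finish while still gripping the key and holding it turned, right in; leave the lock of the box that is already open alone.

Things in the scene. Friction and masses are not known exactly. Their poses are not given: they have to be found in the camera images.
- key_grip (a point): centre of the key's head. The key stands upright in the stand, blade down. Head: black plastic, 32 mm (x) by 10 mm (y) by 38 mm (z), rounded; z up. Below it a 3 mm neck, then a steel shoulder 24x9x4 mm, its underside 26 mm below this point. Fully home the shoulder sits on the lock's face: this point is 26 mm above the face. Mass about 50 g.
- key_tip (a point): point of the key's blade, 56 mm below the head's centre. The blade is flat steel, 13 mm wide (x) by 4 mm thick (y), 30 mm long from the shoulder, and ends in a 90 degree point. The key works equally well turned by 180 degrees about z.
- key_stand: wooden key stand, 60 mm (x) by 70 mm (y) by 45 mm high; the key's slot is in the middle of its top, the key's width along the stand's x. The key's shoulder rests on the top, so the key must be lifted 30 mm to come free. Fixed to the table; place and yaw vary. Origin: centre of the underside.
- box_a: one of two identical grey steel cash boxes, lids closed, 130 mm deep (x), 110 wide, 75 high, fixed to the table; which stands where, place and yaw vary. Origin: centre of the underside; x points to its back. On the lid: a lock with vertical axis, 15 mm in front of the box's centre; its flat tongue, 12 mm wide, reaches 44 mm from the axis. Nothing on it is over 86 mm high.
- box_b: the other box, the same as box_a in all but the lock's state. Locked: the tongue points to the front and lies under the keeper hook at the lid's front edge; the keyway runs front to back. Unlocked: the tongue points to the box's left (+y) side, away from the keeper, and the keyway runs across the box. Read the scene to learn which of the two is locked.
- lock_a_face (a point): centre of the face of box_a's lock plug (steel ring, outer diameter 30, inner 20 mm), 85 mm over the table; z up; x along the keyway, turning with the plug (when locked, x points to the box's back). Keyway: slot 15 mm (x) by 5.4 mm (y), with a sloped lead-in 12 mm wide (y) and 20 mm long (x) at the top, over 40 mm deep.
- lock_b_face (a point): the same for box_b's lock. In either keyway two sticky sprung pins stand in from the +x end, 11 and 18 mm below the face; each lets the blade by at a push of about 5 to 12 N, in jerks; a small wiggle helps.
- lock_a (a joint): angle of box_a's lock plug, rad: 0 = locked, 1.57 = unlocked, stop at 1.62; grows clockwise seen from above. On the locked box a spring turns the plug back to 0 when let go (0.08 N m at a quarter turn). The key has play in the keyway: the plug lags about 0.14 rad behind the key.
- lock_b (a joint): the same for box_b's lock. On the box that starts unlocked the plug rests at 1.57.
Mind the look-alikes: they are no part of the job. What is shaped like the part that bears key_grip but yellow is not meant.

How it is judged:
On the way:
1. the key is fully home in the lock of the locked box, which is not yet turned (z of key_grip in the frame of lock_a_face between 0.022 and 0.029 m and horizontal distance between key_grip and lock_a_face below 0.006 m and angle between key_grip's own z axis and vertical below 0.15 rad and angle between the x axis of key_grip and the x axis of lock_a_face, either way round below 0.3 rad and value of joint lock_a below 0.4 rad), for 0.2 s.
At the end, for the whole second after the job is handed in: the key is in the lock of the box that was locked (head centre 22 to 29 mm above the lock's face, within 6 mm of its axis, tilted under 0.15 rad), the plug is turned to more than 1.25 rad and still, the fingers grip the key with more than 2 N, and the other lock is still open (over 1.3 rad) (z of key_grip in the frame of lock_a_face between 0.022 and 0.029 m and horizontal distance between key_grip and lock_a_face below 0.006 m and angle between key_grip's own z axis and vertical below 0.15 rad and angle between the x axis of key_grip and the x axis of lock_a_face, either way round below 0.3 rad and value of joint lock_a above 1.25 rad and velocity of joint lock_a between -0.2 and 0.2 rad/s and contact force between the fingers and key above 2 N and value of joint lock_b above 1.3 rad); the arm keeps its last pose, push and grip.
It fails at once if the lock is turned while the key is not fully home (value of joint lock_a above 0.45 rad and z of key_grip in the frame of lock_a_face above 0.033 m).
It fails at once if the lock of the box that is already open is turned (value of joint lock_b below 1.2 rad).
It also fails if it takes over 51 s, if anything falls off the work surface, if the arm or the gripper's body presses on something with over 40 N, if the wrist force passes 120 N, or if a joint passes its speed limit or range.

## Working session

There is one attempt and no reset: what is moved stays moved. The work goes in short steps, Python scripts to look and compute and a tool call to move; the robot and the scene stay as the last step left them, time stands still between calls to the robot, and variables do not carry over. Pictures are saved under pics/ and viewed, at most 11 in all, crops included, and the job is handed in when it is done.

Besides the shell and the picture viewer there is one more tool, called after "Call:" as name([rows], argument=value, ...), one row to a line, values as JSON. apply_moves: Moves the arm, as the interface text tells. Its arguments: {"type":"object","properties":{"delta_pos":{"type":"array","items":{"type":"array","items":{"type":"number"}}},"twist":{"type":"array","items":{"type":"number"}},"grip":{"type":"number"}},"required":["delta_pos","twist"]}

```bash
mkdir -p pics
python3 - <<'E'
from cell import *
import cv2,numpy as np
s=read_state();print(s['clock'],s['position'],s['tcp_rot'],s['grip_width'])
for n in("top","side"):
    im=capture(n);cv2.imwrite(f"pics/{n}0.png",im[:,:,::-1])
    c=calibration(n);print(n,c)
    for t in("key_grip","key_stand","box_a","lock_a"):
        for r in masks_of(n,t):
            m=r["region"];ys,xs=np.nonzero(m);print(t,round(r["confidence"],2),r["extent"],xs.mean().round(1),ys.mean().round(1),cv2.minAreaRect(np.c_[xs,ys].astype(np.float32)),im[m].mean(0).round())
E
```

```text
0.0 [ 0.23993979 -0.52195253  0.23041216] [-3.06716852e+00 -6.71054145e-01  2.68217339e-04] 1.0000863578612462
top {'fovy': 52.29319805032549, 'cx': 317.0629819283547, 'cy': 201.11435987699159, 'xyz': array([0.40136438, 0.07398781, 1.1083499 ]), 'rotation': array([-2.23723501,  2.17767745, -0.08737263])}
key_grip 0.67 [199.2, 226.7, 11.8, 27.4] 205.7 244.0 ((205.5, 241.5), (25.0, 13.0), 90.0) [202. 172.  29.]
key_grip 0.63 [208.6, 195.9, 12.0, 13.2] 213.3 200.8 ((213.0, 200.5), (13.0, 8.0), 90.0) [72. 62. 52.]
key_stand 0.64 [203.3, 189.9, 30.2, 24.8] 218.2 200.7 ((217.6471405029297, 201.057373046875), (30.262197494506836, 23.121116638183594), 2.8624050617218018) [147. 101.  55.]
box_a 0.68 [382.8, 145.2, 50.1, 55.5] 408.8 172.3 ((408.7313537597656, 172.21157836914062), (47.84353256225586, 53.5566291809082), 5.04245138168335) [124. 123. 122.]
box_a 0.63 [282.0, 159.5, 54.7, 58.1] 310.0 187.2 ((309.977783203125, 187.19142150878906), (53.045738220214844, 44.24628829956055), 75.57923126220703) [131. 130. 129.]
lock_a 0.51 [391.8, 173.0, 26.9, 14.0] 407.3 176.5 ((405.5, 177.0), (10.0, 21.0), 90.0) [138. 131. 111.]
side {'fovy': 49.38611672375831, 'cx': 312.6907889781698, 'cy': 188.77942249682414, 'xyz': array([0.51763666, 1.06063849, 0.49953481]), 'rotation': array([-0.04999332, -2.59527792,  1.7094607 ])}
key_grip 0.81 [320.3, 227.8, 13.6, 22.3] 326.6 240.3 ((326.5, 240.5), (21.0, 15.0), 90.0) [65. 60. 56.]
key_grip 0.67 [364.4, 270.3, 36.4, 9.8] 383.3 275.3 ((381.0, 276.0), (10.0, 36.0), 90.0) [212. 186.  73.]
key_stand 0.59 [308.8, 243.3, 35.3, 34.5] 326.1 262.7 ((326.5, 260.5), (37.0, 31.0), 90.0) [136.  96.  62.]
box_a 0.85 [264.0, 149.7, 42.8, 33.8] 284.0 165.6 ((283.5, 166.0), (34.0, 47.0), 90.0) [111. 108. 108.]
box_a 0.66 [271.8, 175.5, 65.5, 54.3] 304.1 202.0 ((305.02325439453125, 202.32151794433594), (46.82613754272461, 63.7369499206543), 81.46923065185547) [112. 108. 109.]
```

Run:
```python
import cv2
a=cv2.imread("pics/top0.png");b=cv2.imread("pics/side0.png")
cv2.imwrite("pics/c1.png",cv2.resize(a[140:225,270:440],None,fx=4.7,fy=4.7,interpolation=cv2.INTER_CUBIC))
cv2.imwrite("pics/c2.png",cv2.resize(b[130:300,240:440],None,fx=3.5,fy=3.5,interpolation=cv2.INTER_CUBIC))
cv2.imwrite("pics/c3.png",cv2.resize(a[180:265,180:290],None,fx=6,fy=6,interpolation=cv2.INTER_CUBIC))
```

```text
(no output)
```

View pics/top0.png

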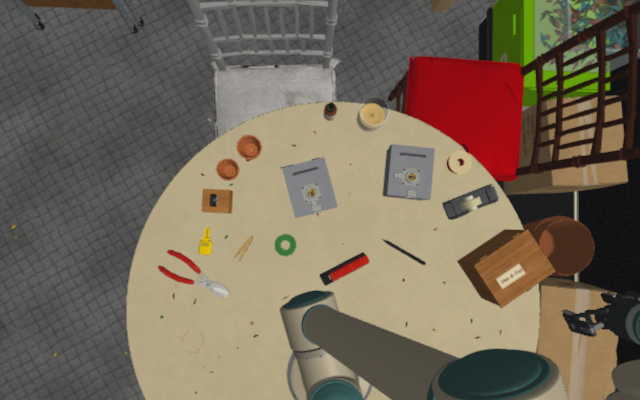

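View pics/c1.png

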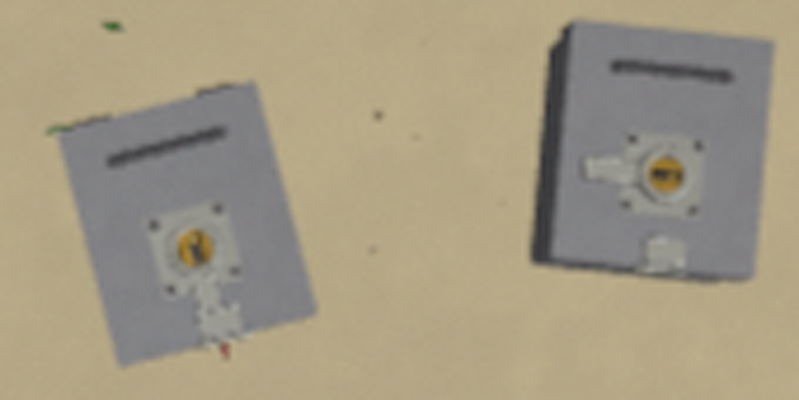

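View pics/c2.png

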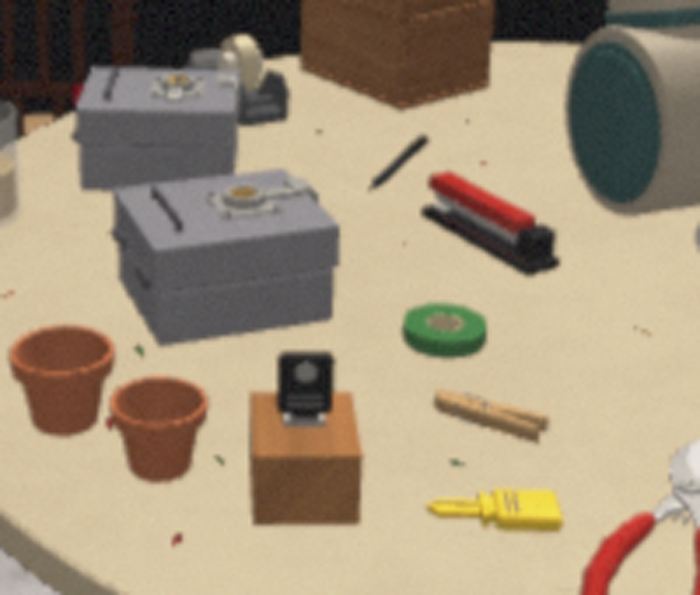

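View pics/c3.png

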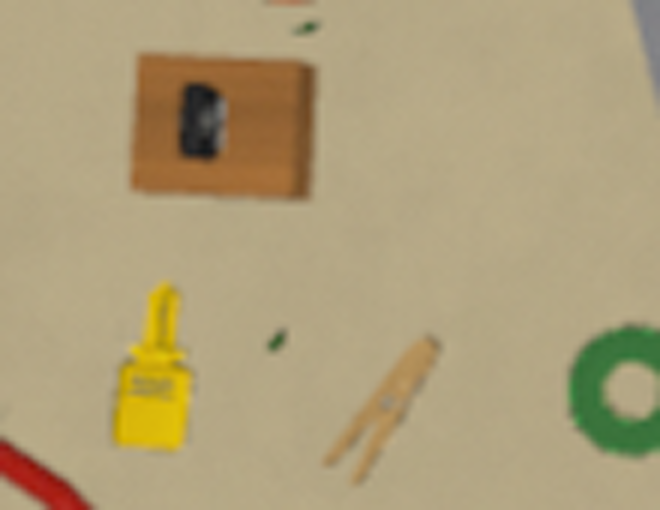

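Candidates. Keys: the black one upright in the stand at top (213,200) and side (326,240) fits. The yellow one lying at (206,242) is the look-alike. Boxes: the left one at top (310,187) has its tongue pointing to the front under the keeper, so it is locked. The right one at (409,172) has its tongue pointing to its left, so it is open. The crops confirm both. Next I measure by fitting silhouettes.

```bash
cat > h.py <<'E'
from cell import *
import cv2,numpy as np
from scipy.spatial.transform import Rotation as R
from scipy.optimize import minimize
def cam(n):
    c=calibration(n);return R.from_rotvec(c["rotation"]).as_matrix(),np.array(c["xyz"]),200/np.tan(np.radians(c["fovy"]/2)),c["cx"],c["cy"]
def proj(n,P):
    M,t,f,cx,cy=cam(n);q=(np.atleast_2d(P)-t)@M;return np.c_[f*q[:,0]/q[:,2]+cx,f*q[:,1]/q[:,2]+cy]
def atz(n,uv,z):
    M,t,f,cx,cy=cam(n);d=M@[(uv[0]-cx)/f,(uv[1]-cy)/f,1];return t+d*(z-t[2])/d[2]
def corners(x,y,yaw,sx,sy,z0,z1):
    p=np.array([[a*sx/2,b*sy/2,z] for a in(-1,1) for b in(-1,1) for z in(z0,z1)])
    p[:,:2]=p[:,:2]@np.array([[np.cos(yaw),np.sin(yaw)],[-np.sin(yaw),np.cos(yaw)]]);return p+[x,y,0]
def sil(n,P):
    S=4;im=np.zeros((400*S,640*S),np.uint8);uv=(proj(n,P)+.5)*S
    cv2.fillConvexPoly(im,cv2.convexHull(np.round(uv).astype(np.int32)),255);return cv2.resize(im,(640,400),interpolation=cv2.INTER_AREA)/255.
def fit(masks,x0,dims):
    def cost(p):
        return sum(1-np.minimum(s:=sil(n,corners(*p,*dims)),m).sum()/np.maximum(s,m).sum() for n,m in masks.items())
    r=minimize(cost,x0,method="Nelder-Mead",options=dict(initial_simplex=[np.array(x0)+d for d in([0,0,0],[.008,0,0],[0,.008,0],[0,0,.15])],xatol=1e-4,fatol=1e-4));return r.x,r.fun
def plan(pos,yaw,nmax=40,v=.055,w=.18):
    s=read_state();T=R.from_rotvec(s["tcp_rot"]);p=np.array(s["position"]);X=T.as_matrix()[:,0];y0=np.arctan2(X[1],X[0])
    d=np.array(pos)-p;dy=(yaw-y0+np.pi)%(2*np.pi)-np.pi;n=max(1,int(np.ceil(max(np.linalg.norm(d)/v,abs(dy)/w))))
    for k in range(n):
        a=y0+dy*(k)/n;A=np.array([[np.cos(a),np.sin(a),0],[np.sin(a),-np.cos(a),0],[0,0,-1]])
        print(k,(A.T@d/n/.25).round(4).tolist(),round(-dy/n/(np.pi/2),4))
def st():
    s=read_state();M=R.from_rotvec(s["tcp_rot"]).as_matrix();X=M[:,0]
    print("t",round(s["clock"],2),"p",np.round(s["position"],4),"yaw",round(np.arctan2(X[1],X[0]),4),"tilt",M[:2,2].round(4),"F",np.round(s["force"],1),"M",np.round(s["moment"],2),"w",round(s["grip_width"],3),"gf",round(s["gripper_force"],1),"q",np.round(s["joint_positions"],2))
E
python3 - <<'E'
from h import *
I={n:cv2.imread(f"pics/{n}0.png") for n in("top","side")}
def win(n,x0,y0,x1,y1):
    w=np.zeros((400,640),bool);w[y0:y1,x0:x1]=1;return w
V={n:I[n].max(2) for n in I}
# brass of left box
for nm,ws in{"L":{"top":(300,180,325,205),"side":(295,175,330,200)},"Rt":{"top":(400,165,425,188),"side":(280,145,305,160)}}.items():
    for n,w in ws.items():
        b=I[n].astype(int);m=win(n,*w)&((b[:,:,2]-b[:,:,0])>50);ys,xs=np.nonzero(m)
        if len(xs):
            c=((xs.min()+xs.max())/2,(ys.min()+ys.max())/2);mm=(xs.mean(),ys.mean());print(nm,n,len(xs),mm,c,atz(n,mm,.085).round(4),atz(n,c,.085).round(4))
# box yaw
for z,cs in((.075,[(60,135),(255,83),(317,313),(122,366)]),):
    w=np.array([atz("top",(270+(a+.5)/4.7-.5,140+(b+.5)/4.7-.5),z) for a,b in cs])
    tl,tr,br,bl=w;print("lid",w[:,:2].round(4).tolist(),w.mean(0),"yaws",[np.arctan2(*(d[[1,0]])).round(4) for d in(tl-bl,tr-br)],np.arctan2(-(tl-tr)[0],(tl-tr)[1]).round(4),np.linalg.norm(tl-bl),np.linalg.norm(tl-tr))
M={n:(masks_of(n,"box_a")) for n in I}
for n in I: capture(n);M[n]=masks_of(n,"box_a")
pick=lambda n,u:max(M[n],key=lambda r:r["region"][u[1],u[0]])["region"].astype(float)
print("box fit",fit({"top":pick("top",(295,190)),"side":pick("side",(300,215))},[w.mean(0)[0],w.mean(0)[1],.25],(.13,.11,0,.08)))
# key head
D={"top":(win("top",205,190,222,212)&(V["top"]<85)).astype(float),"side":(win("side",312,222,342,256)&(V["side"]<85)).astype(float)}
print([int(d.sum()) for d in D.values()])
k=atz("top",(213.3,200.8),.085)
print("key",fit(D,[k[0],k[1],0.03],(.032,.010,.052,.09)))
b={n:I[n].astype(int) for n in I}
S={n:(win(n,*w)&((b[n][:,:,2]-b[n][:,:,0]>45))) for n,w in{"top":(198,185,240,218),"side":(300,235,350,285)}.items()}
T=[(n,int(S[n].sum())) for n in S];print(T)
S={n:np.maximum(cv2.morphologyEx(S[n].astype(np.uint8),cv2.MORPH_OPEN,np.ones((3,3))),0).astype(float) for n in S}
S["top"]=np.maximum(S["top"],D["top"]);S["top"]=cv2.morphologyEx(S["top"],cv2.MORPH_CLOSE,np.ones((5,5)))
print("stand",fit(S,[k[0],k[1],.03],(.06,.07,0,.045)))
g=np.array([0,0,0]);st()
E
```

```text
L top 34 (np.float64(310.6764705882353), np.float64(191.8235294117647)) (np.float64(311.0), np.float64(192.5)) [0.4785 0.0641 0.085 ] [0.4768 0.0633 0.085 ]
L side 84 (np.float64(318.54761904761904), np.float64(177.71428571428572)) (np.float64(317.5), np.float64(180.0)) [0.4514 0.0249 0.085 ] [0.4549 0.0405 0.085 ]
Rt top 32 (np.float64(411.15625), np.float64(176.78125)) (np.float64(411.0), np.float64(177.0)) [ 0.524 -0.19   0.085] [ 0.5234 -0.1896  0.085 ]
Rt side 5 (np.float64(289.6), np.float64(152.2)) (np.float64(290.0), np.float64(152.5)) [ 0.5263 -0.1825  0.085 ] [ 0.5251 -0.1797  0.085 ]
lid [[0.5371, 0.1377], [0.5687, 0.0327], [0.4445, -0.004], [0.4131, 0.1005]] [0.49084572 0.0667196  0.075     ] yaws [np.float64(0.291), np.float64(0.2875)] 0.2924 0.12951889743876538 0.10958433420304668
box fit (array([0.49156656, 0.06737212, 0.27745445]), np.float64(0.11936871086515988))
[69, 248]
key (array([ 0.45248357,  0.31258014, -0.09749525]), np.float64(0.5772228219027852))
[('top', 1298), ('side', 2237)]
stand (array([0.4530367 , 0.32137266, 0.72519475]), np.float64(0.9060049988611634))
t 0.8 p [ 0.2401 -0.5225  0.2314] yaw 0.4308 tilt [ 0.0001 -0.0002] F [0.2 0.1 0.1] M [ 0.    0.   -0.04] w 1.0 gf 0.0 q [-1.26  0.28  1.5   0.    1.36 -0.12]
```

Run:
```python
from h import *
t=lambda a,b:(180+(a+.5)/6-.5,180+(b+.5)/6-.5)
for c in((138,55),(297,62),(292,197),(131,190)): print("stand top",atz("top",t(*c),.045).round(4))
print("left edge top",atz("top",t(181,120),.09).round(4),"right edge bottom",atz("top",t(222,120),.052).round(4), atz("top",t(185,82),.09).round(4),atz("top",t(181,157),.09).round(4))
# side: ray through head centre, at y
M,tt,f,cx,cy=cam("side")
u,v=240+(306+.5)/3.5-.5,130+(385.5)/3.5-.5
print(u,v,atz("side",(u,v),.071).round(4))
for x,y in((.452,.315),(.452,.32),(.455,.32)):
    print(x,y,[[proj(n,[x,y,z]).round(1).tolist() for z in(.052,.071,.09)] for n in("top","side")])
# stand fit using lower-saturation discrimination: brown is darker
I={n:cv2.imread(f"pics/{n}0.png") for n in("top","side")}
S={}
for n,w in{"top":(198,185,240,218),"side":(300,235,350,285)}.items():
    h=cv2.cvtColor(I[n],cv2.COLOR_BGR2HSV);m=np.zeros((400,640),np.uint8);sl=np.s_[w[1]:w[3],w[0]:w[2]]
    m[sl]=((h[sl][:,:,1]>115)|(h[sl][:,:,2]<90)|False); m=cv2.morphologyEx(m,cv2.MORPH_CLOSE,np.ones((3,3)))
    if n=="side":
        m[:243]=0
    S[n]=m.astype(float);print(n,m.sum())
print(fit(S,[.452,.318,.05],(.06,.07,0,.045)),fit({"top":S["top"]},[.452,.318,.05],(.06,.07,0,.045)))
```

```text
stand top [0.4815 0.3447 0.045 ]
stand top [0.4805 0.2761 0.045 ]
stand top [0.4219 0.2761 0.045 ]
stand top [0.423  0.3453 0.045 ]
left edge top [0.4517 0.3145 0.09  ] right edge bottom [0.454  0.3059 0.052 ] [0.4675 0.3135 0.09  ] [0.4363 0.3139 0.09  ]
327.07142857142856 239.64285714285714 [0.4513 0.3175 0.071 ]
0.452 0.315 [[[[213.0, 200.3]], [[211.3, 199.9]], [[209.5, 199.4]]], [[[326.4, 247.4]], [[326.6, 239.0]], [[326.8, 230.5]]]]
0.452 0.32 [[[[211.1, 200.2]], [[209.3, 199.8]], [[207.5, 199.4]]], [[[326.6, 248.7]], [[326.8, 240.3]], [[327.0, 231.8]]]]
0.455 0.32 [[[[211.1, 199.1]], [[209.4, 198.6]], [[207.6, 198.2]]], [[[325.1, 248.7]], [[325.3, 240.3]], [[325.5, 231.8]]]]
top 670
side 1059
(array([ 0.45183352,  0.3106619 , -0.03575405]), np.float64(0.16380175655829154)) (array([ 0.45255949,  0.31154245, -0.02408113]), np.float64(0.062427199402210864))
```

View pics/side0.png

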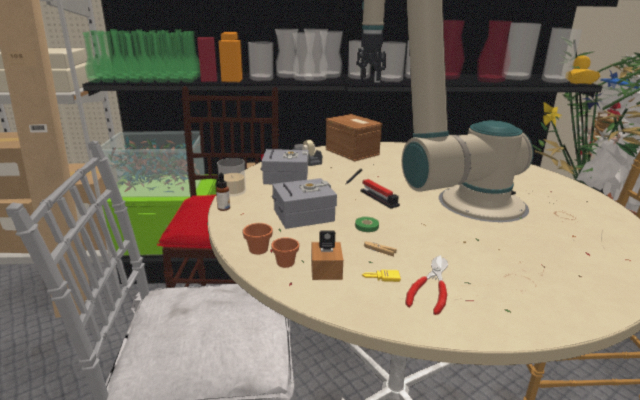

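Run:
```python
from h import *
plan((.452,.3105,.24),3.12)
```

```text
0 [0.1351, -0.1671, -0.0022] -0.107
1 [0.1611, -0.1422, -0.0022] -0.107
2 [0.1827, -0.1132, -0.0022] -0.107
3 [0.199, -0.081, -0.0022] -0.107
4 [0.2098, -0.0466, -0.0022] -0.107
5 [0.2146, -0.0109, -0.0022] -0.107
6 [0.2134, 0.0252, -0.0022] -0.107
7 [0.2062, 0.0605, -0.0022] -0.107
8 [0.1931, 0.0942, -0.0022] -0.107
9 [0.1747, 0.1252, -0.0022] -0.107
10 [0.1513, 0.1526, -0.0022] -0.107
11 [0.1236, 0.1758, -0.0022] -0.107
12 [0.0925, 0.194, -0.0022] -0.107
13 [0.0587, 0.2067, -0.0022] -0.107
14 [0.0233, 0.2136, -0.0022] -0.107
15 [-0.0128, 0.2145, -0.0022] -0.107
```

The side view shows the gripper high at (372,75), clear of the wooden block at (352,135). Key and stand are at (327,240) and (327,262). I start moving.

Call:
apply_moves([
  [0.135,-0.167,-0.03],
  [0.161,-0.142,-0.03],
  [0.183,-0.113,0],
  [0.199,-0.081,0],
  [0.21,-0.047,0],
], twist=[-0.107,-0.107,-0.107,-0.107,-0.107])

```text
clock: 1.42
position: [0.3066, -0.2606, 0.2465]
tcp_rot: [2.523, 1.871, 0.001]
force: [1.6, -0.2, 0.3]
grip_width: 1.001
gripper_force: 0.0
```

Call:
apply_moves([
  [0.215,-0.011,0],
  [0.213,0.025,0],
  [0.206,0.06,0],
  [0.193,0.094,0],
  [0.175,0.125,0],
], twist=[-0.107,-0.107,-0.107,-0.107,-0.107])

```text
clock: 2.05
position: [0.3726, -0.0002, 0.2467]
tcp_rot: [1.539, 2.737, 0.001]
force: [1.4, 0.5, -0.2]
grip_width: 1.0
gripper_force: 0.0
```

Call:
apply_moves([
  [0.151,0.153,0],
  [0.124,0.176,0],
  [0.092,0.194,0],
  [0.059,0.207,0],
  [0.023,0.213,0],
], twist=[-0.107,-0.107,-0.107,-0.107,-0.107])

```text
clock: 2.68
position: [0.4389, 0.2603, 0.2465]
tcp_rot: [0.288, 3.127, -0.0]
force: [1.0, 0.5, -0.2]
grip_width: 1.002
gripper_force: 0.0
```

Run:
```python
from h import *
st();plan((.452,.3105,.15),3.12)
```

```text
t 2.67 p [0.4389 0.2603 0.2465] yaw 2.958 tilt [ 0.0009 -0.0002] F [ 1.   0.5 -0.2] M [-0.01 -0.01  0.  ] w 1.002 gf 0.0 q [ 0.4   0.17  1.61 -0.    1.36 -0.99]
0 [-0.0074, 0.1035, 0.1929] -0.0516
1 [-0.0157, 0.1026, 0.1929] -0.0516
```

Call:
apply_moves([
  [-0.007,0.103,0.193],
  [-0.016,0.103,0.193],
  [0,0,0],
  [0,0,0],
], twist=[-0.052,-0.052,0,0], grip=0.1)

```text
clock: 3.18
position: [0.4525, 0.3083, 0.1508]
tcp_rot: [0.042, 3.14, -0.0]
force: [0.1, 0.4, 0.6]
grip_width: 0.447
gripper_force: 0.0
```

Run:
```python
from h import *
st();plan((.452,.3105,.054),3.12,v=.03)
im=capture("side");cv2.imwrite("pics/s2.png",cv2.resize(im[150:290,260:400,::-1],None,fx=4,fy=4,interpolation=cv2.INTER_CUBIC))
im=capture("top");cv2.imwrite("pics/t2.png",im[:,:,::-1])
```

```text
t 3.17 p [0.4525 0.3083 0.1508] yaw 3.1146 tilt [ 0.0011 -0.0001] F [0.1 0.4 0.6] M [-0.03 -0.03  0.01] w 0.447 gf 0.0 q [ 0.47  0.29  1.69 -0.    1.16 -1.07]
0 [0.0005, 0.0022, 0.0968] -0.0009
1 [0.0005, 0.0022, 0.0968] -0.0009
2 [0.0005, 0.0022, 0.0968] -0.0009
3 [0.0005, 0.0022, 0.0968] -0.0009
```

View pics/s2.png

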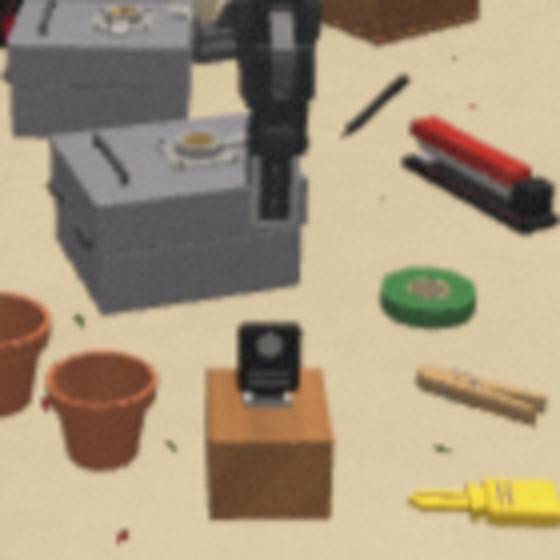

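The finger at crop (273,190) lines up with the key head at crop (269,357). I descend.

Call:
apply_moves([
  [0.0,0.003,0.097],
  [0,0.003,0.097],
  [0,0,0.097],
  [0,0,0.097],
  [0,0,0],
], twist=[-0.003,0,0,0,0])

```text
clock: 3.9
position: [0.4518, 0.3091, 0.0531]
tcp_rot: [-0.036, -3.141, 0.001]
force: [0.0, 0.2, 0.1]
grip_width: 0.45
gripper_force: 0.0
```

Call:
apply_moves([
  [0,0,0],
  [0,0,0],
  [0,0,0],
  [0,0,0],
], twist=[0,0,0,0], grip=1)

```text
clock: 4.4
position: [0.4535, 0.3112, 0.0547]
tcp_rot: [0.034, 3.138, 0.004]
force: [-2.0, 1.5, 6.8]
grip_width: 0.11
gripper_force: 59.5
```

Run:
```python
from h import *
st()
```

```text
t 4.4 p [0.4535 0.3112 0.0547] yaw 3.1198 tilt [0.0039 0.0025] F [-2.   1.5  6.8] M [ 0.35  0.07 -0.02] w 0.11 gf 59.5 q [ 0.47  0.39  1.81  0.    0.93 -1.07]
```

Call:
apply_moves([
  [0,0,-0.08],
  [0,0,-0.1],
  [0,0,-0.12],
  [0,0,-0.12],
  [0,0,0],
], twist=[0,0,0,0,0])

```text
clock: 5.03
position: [0.4535, 0.3106, 0.1603]
tcp_rot: [0.033, 3.136, 0.003]
force: [-0.4, 0.4, -0.2]
grip_width: 0.107
gripper_force: 59.6
```

Run:
```python
from h import *
st();plan((.477,.0632,.16),np.pi+.29,v=.05)
im=capture("side");cv2.imwrite("pics/s3.png",cv2.resize(im[170:290,260:400,::-1],None,fx=5,fy=5,interpolation=cv2.INTER_CUBIC))
```

```text
t 5.03 p [0.4535 0.3106 0.1603] yaw 3.1203 tilt [0.0051 0.002 ] F [-0.4  0.4 -0.2] M [ 0.06 -0.03 -0.01] w 0.107 gf 59.6 q [ 0.47  0.28  1.68 -0.    1.17 -1.07]
0 [-0.023, -0.1975, 0.0002] -0.0396
1 [-0.0107, -0.1985, 0.0002] -0.0396
2 [0.0017, -0.1988, 0.0002] -0.0396
3 [0.014, -0.1983, 0.0002] -0.0396
4 [0.0264, -0.1971, 0.0002] -0.0396
```

View pics/s3.png

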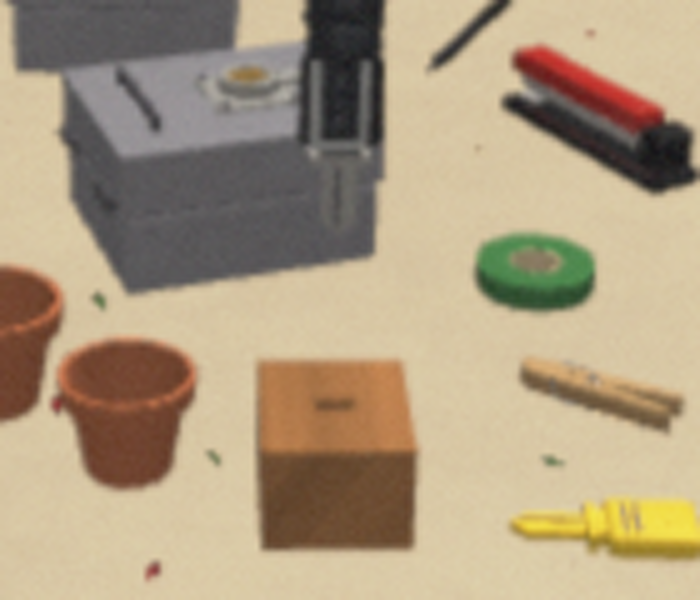

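The key is out of the stand and held upright and centred, with its shoulder at crop (338,150) and its tip at (338,228). Next I carry it to the locked box.

Call:
apply_moves([
  [-0.023,-0.197,0],
  [-0.011,-0.198,0],
  [0.002,-0.199,0],
  [0.014,-0.198,0],
  [0.026,-0.197,0],
], twist=[-0.04,-0.04,-0.04,-0.04,-0.04])

```text
clock: 5.7
position: [0.4746, 0.0613, 0.1562]
tcp_rot: [0.461, -3.105, -0.0]
force: [1.0, 0.1, -0.2]
grip_width: 0.111
gripper_force: 59.5
```

Call:
apply_moves([
  [0,0,0],
  [0,0,0],
], twist=[0,0])

```text
clock: 5.95
position: [0.4749, 0.0632, 0.1567]
tcp_rot: [0.456, -3.106, -0.001]
force: [-0.4, -0.2, -1.3]
grip_width: 0.107
gripper_force: 59.7
```

Run:
```python
from h import *
st();plan((.477,.0632,.131),np.pi+.29,v=.05)
im=capture("side");cv2.imwrite("pics/s4.png",cv2.resize(im[140:240,260:380,::-1],None,fx=5,fy=5,interpolation=cv2.INTER_CUBIC))
print(proj("side",[[.477,.0632,.085],[.477,.0632,.111],[.477,.0632,.121],[.477,.0632,.151]]))
```

```text
t 5.95 p [0.4749 0.0632 0.1567] yaw -2.8503 tilt [-0.0025  0.0006] F [-0.4 -0.2 -1.3] M [-0.04  0.01  0.09] w 0.107 gf 59.7 q [-0.01  0.19  1.82  0.    1.13 -1.88]
0 [-0.008, -0.0024, 0.1029] 0.0008
[[309.13680182 183.5058407 ]
 [309.21135383 173.74910313]
 [309.24040958 169.94653213]
 [309.32888126 158.36810674]]
```

View pics/s4.png

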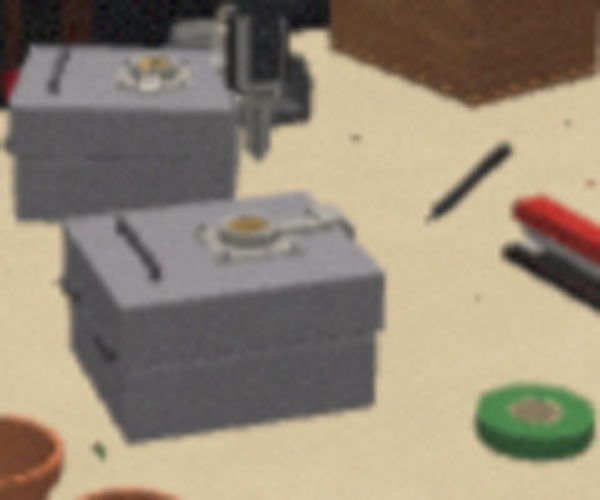

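Run:
```python
from h import *
I=cv2.imread("pics/side0.png").astype(int);T=cv2.imread("pics/top0.png").astype(int)
# side brass: print b-channel deficit weights
def cen(I,x0,y0,x1,y1,th):
    d=I[y0:y1,x0:x1];w=np.clip(d[:,:,2]-d[:,:,0]-th,0,None).astype(float);Y,X=np.mgrid[y0:y1,x0:x1];return (w*X).sum()/w.sum(),(w*Y).sum()/w.sum(),w.sum()
c=cen(I,302,180,317,190,30);print("side brass",c,"pred",proj("side",[.477,.0632,.085]))
c=cen(T,304,185,318,200,30);print("top brass",c,"pred",proj("top",[.477,.0632,.085]), atz("top",c,.085))
# key head in side0 and after lift bright blade
s3=capture("side").astype(int)
cv2.imwrite("pics/s5.png",s3[:,:,::-1].astype(np.uint8))
print("blade rows (V)");print(s3[161:175,303:320].max(2))
print("pred tip for tcp",proj("side",[[.4749,.0632,.1172],[.4749,.0632,.13]]))
```

```text
side brass (np.float64(309.0278330019881), np.float64(184.54075546719682), np.float64(503.0)) pred [[309.13680182 183.5058407 ]]
top brass (np.float64(310.68326039387307), np.float64(191.9261487964989), np.float64(1828.0)) pred [[311.02391158 192.41841422]] [0.47821792 0.06409101 0.085     ]
blade rows (V)
[[136 138 141 126 111  89  94  93  93 103 102  91  90  85  90  91  81]
 [105 109 108 107 103  86  94  92  87 100 100  81  75  71  69  74  69]
 [ 93  92  92  94  94  82  96  91  82  96  98  73  62  61  59  62  71]
 [ 91  91  92  92  90  84  93  93  85  97 100  76  74  83  88 102 126]
 [ 90  94  92  95 110 110 102  93  83  98 105 122 150 176 180 189 193]
 [ 89  89  90  95 120 132 111  91  84  98 112 172 198 209 210 211 213]
 [ 90  90  88  94 125 141 117  92  83  98 116 191 211 214 215 214 214]
 [ 90  89  91  96 124 142 119  91  85  97 119 197 213 214 214 213 214]
 [ 91  91  95  96 124 150 122  96  86  95 120 194 213 214 213 213 214]
 [ 91  88  92  95 126 175 157 114  93 112 160 204 212 214 214 215 214]
 [ 87  92  91  95 128 191 193 160 126 158 194 211 212 213 213 215 215]
 [ 92  85  87 100 130 195 211 199 179 197 212 214 214 214 215 215 214]
 [ 91  88  91 101 142 196 213 210 207 212 213 215 213 215 215 213 214]
 [ 86  87  90 102 148 198 211 213 213 214 212 214 214 214 214 214 212]]
pred tip for tcp [[310.08385934 171.38916956]
 [310.1253168  166.4948466 ]]
```

Run:
```python
from h import *
st();plan((.479,.0636,.133),np.pi+.29,v=.012)
```

```text
t 6.05 p [0.4752 0.064  0.1571] yaw -2.848 tilt [-0.0015  0.0004] F [-0.1 -0.3 -0.3] M [-0.01  0.01  0.02] w 0.105 gf 59.7 q [-0.01  0.19  1.82  0.    1.13 -1.88]
0 [-0.0047, -0.002, 0.0322] 0.0008
1 [-0.0047, -0.002, 0.0322] 0.0008
2 [-0.0047, -0.002, 0.0322] 0.0008
```

Call:
apply_moves([
  [-0.007,-0.003,0.032],
  [-0.007,-0.003,0.032],
  [0,0,0.032],
  [0,0,0],
  [0,0,0],
], twist=[0.002,0,0,0,0])

```text
clock: 6.68
position: [0.4797, 0.0625, 0.1338]
tcp_rot: [0.453, -3.109, 0.0]
force: [-0.1, 0.2, -0.1]
grip_width: 0.106
gripper_force: 59.7
```

Run:
```python
from h import *
st();plan((.479,.0636,.133),np.pi+.29,v=.012)
im=capture("side");cv2.imwrite("pics/s6.png",cv2.resize(im[155:205,280:340,::-1],None,fx=9,fy=9,interpolation=cv2.INTER_CUBIC))
```

```text
t 6.67 p [0.4797 0.0625 0.1338] yaw -2.8521 tilt [-0.     -0.0001] F [-0.1  0.2 -0.1] M [0.02 0.01 0.04] w 0.106 gf 59.7 q [-0.01  0.22  1.85 -0.    1.08 -1.87]
0 [0.0013, 0.0048, 0.003] -0.0003
```

View pics/s6.png

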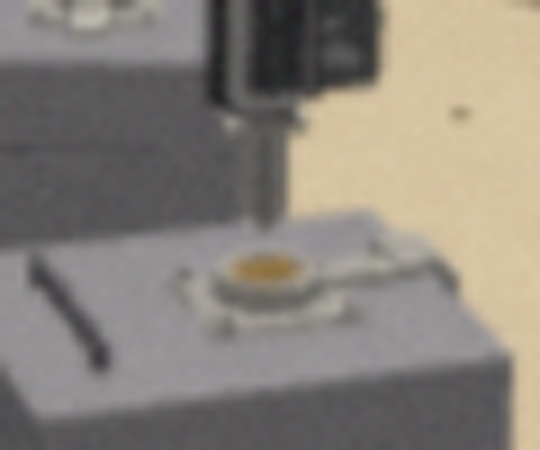

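The tip at crop (264,226) lines up sideways with the plug at (264,268). I lower it into the lead-in and watch the force.

Call:
apply_moves([
  [0.0,0.006,0.02],
  [0,0,0.02],
  [0,0,0.01],
  [0,0,0],
], twist=[0,0,0,0])

```text
clock: 7.22
position: [0.4789, 0.064, 0.121]
tcp_rot: [0.453, -3.108, -0.0]
force: [0.0, 0.1, -0.7]
grip_width: 0.11
gripper_force: 59.7
```

Run:
```python
from h import *
st()
```

```text
t 7.22 p [0.4789 0.064  0.121 ] yaw -2.8523 tilt [-0.0007 -0.    ] F [ 0.   0.1 -0.7] M [ 0.07 -0.02 -0.04] w 0.11 gf 59.7 q [-0.01  0.23  1.87 -0.    1.04 -1.87]
```

Call:
apply_moves([
  [0,0,0.01],
  [0,0,0.01],
  [0,0,0],
], twist=[0,0,0])

```text
clock: 7.6
position: [0.479, 0.0642, 0.1161]
tcp_rot: [0.453, -3.109, -0.001]
force: [-0.2, 1.6, -1.6]
grip_width: 0.109
gripper_force: 59.4
```

Run:
```python
from h import *
st()
```

```text
t 7.6 p [0.479  0.0642 0.1161] yaw -2.8523 tilt [-0.0003  0.0004] F [-0.2  1.6 -1.6] M [ 0.31  0.04 -0.05] w 0.109 gf 59.4 q [-0.01  0.24  1.87  0.    1.03 -1.87]
```

Call:
apply_moves([
  [0,0.004,0.004],
  [0,0,0.01],
  [0,0,0.008],
  [0,0,0],
], twist=[0,0,0,0])

```text
clock: 8.1
position: [0.4786, 0.0648, 0.1106]
tcp_rot: [0.453, -3.108, 0.0]
force: [0.2, -0.2, -1.3]
grip_width: 0.107
gripper_force: 59.8
```

Run:
```python
from h import *
st()
```

```text
t 8.1 p [0.4786 0.0648 0.1106] yaw -2.8522 tilt [-0.0007 -0.0002] F [ 0.2 -0.2 -1.3] M [-0.03  0.06  0.01] w 0.107 gf 59.8 q [-0.01  0.24  1.88 -0.    1.02 -1.87]
```

Call:
apply_moves([
  [0,0,0.01],
  [0,0,0.008],
  [0,0,0.006],
  [0,0,0],
], twist=[0.01,-0.02,0.01,0])

```text
clock: 8.6
position: [0.478, 0.0648, 0.1043]
tcp_rot: [0.452, -3.107, 0.0]
force: [-2.0, -0.5, -0.5]
grip_width: 0.112
gripper_force: 59.8
```

Call:
apply_moves([
  [0,0,0.008],
  [0,0,0.008],
  [0,0,0],
], twist=[0.01,-0.02,0.01])

```text
clock: 8.98
position: [0.4781, 0.0647, 0.1008]
tcp_rot: [0.453, -3.107, 0.0]
force: [-4.6, -2.3, 3.9]
grip_width: 0.109
gripper_force: 60.4
```

Run:
```python
from h import *
st()
```

```text
t 8.97 p [0.4781 0.0647 0.1008] yaw -2.8521 tilt [-0.0016 -0.0005] F [-4.6 -2.3  3.9] M [-0.3   0.84  0.04] w 0.109 gf 60.4 q [-0.01  0.25  1.89 -0.    0.99 -1.87]
```

Call:
apply_moves([
  [0.002,0,0.006],
  [0,0,0.006],
  [0,0,0.006],
  [0,0,0],
], twist=[0.015,-0.03,0.015,0])

```text
clock: 9.48
position: [0.478, 0.0647, 0.0958]
tcp_rot: [0.451, -3.108, 0.0]
force: [-3.8, -1.9, -0.1]
grip_width: 0.107
gripper_force: 60.0
```

Run:
```python
from h import *
st()
```

```text
t 9.47 p [0.478  0.0647 0.0958] yaw -2.8532 tilt [-0.0008 -0.0002] F [-3.8 -1.9 -0.1] M [-0.31  0.65 -0.02] w 0.107 gf 60.0 q [-0.01  0.26  1.9  -0.    0.98 -1.87]
```

Call:
apply_moves([
  [0.002,0,0.005],
  [0,0,0.005],
  [0,0,0],
], twist=[0.01,-0.01,0])

```text
clock: 9.85
position: [0.478, 0.0647, 0.0944]
tcp_rot: [-0.453, 3.108, -0.0]
force: [-4.7, -2.0, 8.2]
grip_width: 0.106
gripper_force: 61.1
```

Run:
```python
from h import *
st()
```

```text
t 9.85 p [0.478  0.0647 0.0944] yaw -2.8521 tilt [ 0.0004 -0.    ] F [-4.7 -2.   8.2] M [-0.31  0.95  0.02] w 0.106 gf 61.1 q [-0.01  0.26  1.91 -0.    0.97 -1.87]
```

Call:
apply_moves([
  [0.001,0,0.005],
  [0,0,0.003],
  [0,0,0],
  [0,0,0],
], twist=[0.01,-0.01,0,0])

```text
clock: 10.35
position: [0.4781, 0.0647, 0.0942]
tcp_rot: [-0.453, 3.107, -0.0]
force: [-7.6, -1.1, 19.7]
grip_width: 0.106
gripper_force: 63.0
```

Run:
```python
from h import *
st()
im=capture("side");cv2.imwrite("pics/s7.png",cv2.resize(im[150:205,280:340,::-1],None,fx=9,fy=9,interpolation=cv2.INTER_CUBIC))
```

```text
t 10.35 p [0.4781 0.0647 0.0942] yaw -2.8521 tilt [0.0018 0.    ] F [-7.6 -1.1 19.7] M [-0.21  1.55  0.01] w 0.106 gf 63.0 q [-0.01  0.26  1.91  0.    0.97 -1.87]
```

View pics/s7.png

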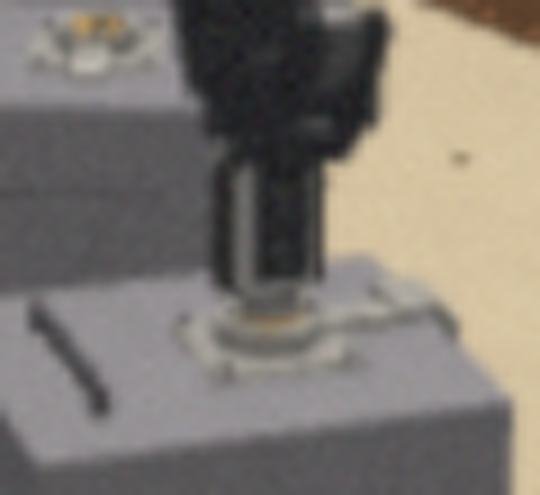

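The key is fully home: hard stop at TCP z 0.0942 as predicted, and the shoulder sits on the plug at crop (270,305). I ease the push and turn.

Call:
apply_moves([
  [0,0,-0.002],
  [0,0,0],
  [0,0,0],
  [0,0,0],
  [0,0,0],
], twist=[0,0.05,0.05,0.05,0.05])

```text
clock: 11.02
position: [0.4779, 0.0645, 0.0942]
tcp_rot: [0.042, 3.14, -0.001]
force: [-7.1, -1.2, 16.7]
grip_width: 0.111
gripper_force: 62.5
```

Run:
```python
from h import *
st()
```

```text
t 11.03 p [0.4779 0.0645 0.0942] yaw 3.1146 tilt [ 0.0013 -0.0004] F [-7.1 -1.2 16.7] M [-0.36  1.44  0.02] w 0.111 gf 62.5 q [-0.01  0.26  1.91 -0.    0.97 -1.55]
```

Call:
apply_moves([
  [0,0,0],
  [0,0,0],
  [0,0,0],
  [0,0,0],
  [0,0,0],
], twist=[0.08,0.08,0.08,0.08,0.08])

```text
clock: 11.65
position: [0.4776, 0.0643, 0.0942]
tcp_rot: [1.013, 2.973, -0.001]
force: [-7.8, -2.3, 17.5]
grip_width: 0.109
gripper_force: 62.6
```

Run:
```python
from h import *
st()
```

```text
t 11.65 p [0.4776 0.0643 0.0942] yaw 2.485 tilt [ 0.0006 -0.0007] F [-7.8 -2.3 17.5] M [-0.41  1.61  0.05] w 0.109 gf 62.6 q [-0.01  0.26  1.91 -0.    0.97 -0.92]
```

Call:
apply_moves([
  [0,0,0],
  [0,0,0],
  [0,0,0],
  [0,0,0],
  [0,0,0],
], twist=[0.09,0.09,0.09,0.09,0.09])

```text
clock: 12.28
position: [0.4771, 0.0644, 0.0942]
tcp_rot: [1.98, 2.439, -0.001]
force: [-8.4, -1.2, 18.5]
grip_width: 0.107
gripper_force: 62.8
```

Call:
apply_moves([
  [0,0,0],
  [0,0,0],
  [0,0,0],
  [0,0,0],
  [0,0,0],
], twist=[0,0,0,0,0])

```text
clock: 12.9
position: [0.4773, 0.0645, 0.0942]
tcp_rot: [1.974, 2.443, -0.0]
force: [-8.8, -1.7, 18.1]
grip_width: 0.107
gripper_force: 62.7
```

Run:
```python
from h import *
st()
im=capture("side");a=cv2.resize(im[150:205,280:340,::-1],None,fx=7,fy=7,interpolation=cv2.INTER_CUBIC)
b=cv2.resize(capture("top")[165:220,275:335,::-1],None,fx=6,fy=7,interpolation=cv2.INTER_CUBIC)
cv2.imwrite("pics/s8.png",np.hstack([a,b]))
```

```text
t 12.9 p [0.4773 0.0645 0.0942] yaw 1.7822 tilt [ 0.0001 -0.0005] F [-8.8 -1.7 18.1] M [-0.31  1.59  0.08] w 0.107 gf 62.7 q [-0.01  0.26  1.91 -0.    0.97 -0.22]
```

View pics/s8.png

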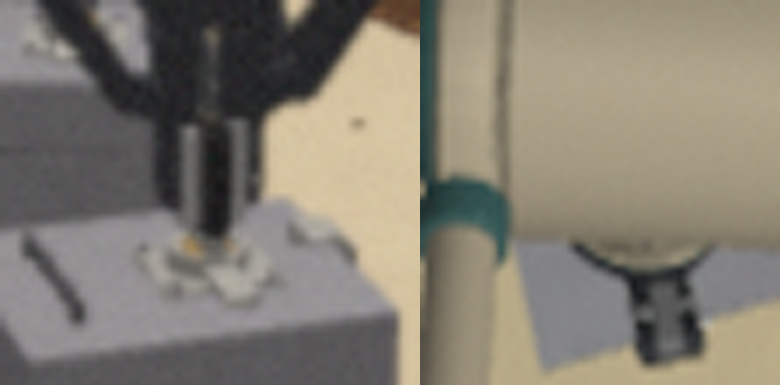

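The tongue at crop (240,285) has swung to the box's side, clear of the keeper at (320,238). The key has turned 1.65 rad, so the plug is at about 1.5 rad and still held. I hand in.

```bash
python3 -c "
from cell import *
print(finish_job())"
```

```text
the job is handed in; nothing more can be done
None
```

I handed the job in at about 13 s. The key is fully home in the locked box's lock, turned about 1.65 rad clockwise (plug at roughly 1.5 rad by estimate), and still gripped and held there; I didn't touch the open box's lock, and the hand-in returned no verdict.

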